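Load the incubator and latch its hood

TASK

Pick up the tube carrier with the purple caps by its handle, keep it upright, and set it down gently, flat on the floor of the incubator's bay, either way round, going in under the hood while the hood is still open. Let go of it, then press the hood down until its catches click and it stays fully shut by itself. Leave the green-capped carrier, the bottle, the red meter and the rack stack where they are.

Things in the scene. Friction and masses are not known exactly. Their poses are not given: they have to be found in the camera images.
- purple: Tube carrier to load: a white block 110 (x) x 70 (y) x 33 mm with ten purple caps on top (highest cap 43 mm), 0.3 to 0.6 kg, standing on the table. Origin: centre of its underside; x along its long side and along its handle, z up. It is the same either way round.
- purple_handle: Grey handle of the purple carrier, rigid with it, same axes: a straight bar 104 (x) x 12 (y) x 10 mm (z) over the block's middle, on two uprights at its ends (8 mm thick, at x = +-48 mm). Origin: centre of the bar, 75 mm above the carrier's underside; 27 mm free height between bar and caps; free on both sides (+-y).
- green: Bystander: a carrier of the same shape with green caps. Same axes and origin as the purple one. Not to be moved.
- incubator: Cream incubator fixed to the counter, 250 (x) x 244 (y) mm. Origin: on the counter below the centre of its bay; -x is its open front, z up. Deck 40 mm high, from x = -115 mm. At the back (x = 80 to 135) a housing 122 mm high carries the hood; side walls (y = +-110 to +-122) 78 mm high, with grey latch posts 103 mm high at x = -85 mm. Between them the front is open above the deck.
- bay (a point): Centre of the bay's black floor, 28 mm above the counter, axes as the incubator's. The bay is a pocket 126 (x) x 86 (y) mm, sunk 12 mm below the deck; the carrier goes in with its long side along x. When it stands there its handle bar's centre is 103 mm above the counter.
- hood (a joint): Angle of the hood in rad: 0 fully shut, grows as it opens, 1.2 at its stop. A spring holds it up, leaning over the bay (about 1.05 to 1.2 at the start), and lifts it again if it is let go before the catches hold. About 10 to 15 N on its pad closes it, most of it in the last 10 mm (0.06 rad). The catches hold it below 0.02 rad.
- hood_hinge (a point): Middle of the hood's hinge axis, 125 mm above the counter, 90 mm behind the bay's centre (incubator x = 90 mm). Axes turn with the hood: y is the hinge axis, -x runs to its front edge, z is the outward normal of its top. The hood is 185 mm long, 216 mm wide; top z = 0 to 8 mm (clear pane in the middle); skirts down to z = -45 mm along its front edge and both sides (inner width 200 mm).
- hood_lip (a point): Middle of the lower edge of the hood's front skirt, 185 mm from the hinge axis, 45 mm below the hinge plane; axes as the hood's. While the hood is open this lip hangs over the front half of the bay, some 0.27 m above the counter, so no gripper fits in straight from above: come in tilted about 40 deg from vertical, leaning back to the incubator's front.
- press_pad (a point): Centre of the blue pad (32 x 80 mm) on top of the hood near its front edge, where to press: 162 mm from the hinge axis, 9 mm above the hinge plane. Axes as the hood's. 134 mm above the counter when shut.
- bottle: Bystander: amber bottle, 60 mm across, 120 mm high. Origin: centre of its underside.
- meter: Bystander: flat red hand-held meter 90 x 120 x 20 mm. Origin: centre of its underside.
- rack_stack: Bystander: stack of white tube racks with coloured caps, 70 x 110 x 100 mm. Origin: centre of its underside.
Not all that is in view belongs to the job. Leave any turquoise or yellow look-alike of the purple alone.

How it is judged:
By the outcome, as a careful person would: the job done as asked, in the order asked, and still so for the second after the job is handed in, with the robot touching nothing.
It also fails if it takes over 61 s, if anything falls off the work surface, if the arm or the gripper's body presses on something with over 40 N, if the wrist force passes 120 N, or if a joint passes its speed limit or range.

ROBOT

A 7-joint arm with a two-finger parallel gripper is mounted at the origin on the work surface. World frame = base frame: x ahead of the robot, y to its left, z up, the work surface at z = 0. Lengths are in mm, angles in rad, forces in N, time in s.
With the tool pointing down it reaches from about 425 to 950 mm from the base axis. Payload 4.7 kg.
Tool frame: the origin (TCP) lies at the very end of the fingers, on their centre line; the grasp point (between the pads) lies 19 mm behind it (arm.grip_point_offset is the distance from the TCP to the grasp point, in mm); z points along the fingers, y is the line along which they close (so a half turn about z gives the same grasp; the last joint's range is limited). The gripper opens to 85 mm and grips with 20 to 120 N. Pads are 22 mm wide; open, the fingers measure 114 mm over their backs; the gripper's body (76 mm by 85 mm) begins 54 mm behind the grasp point. The pads swing forward as they close: fully open they stand 13 mm farther back than shut.
Start: joints at [-0.029, 0.469, -0.049, 1.532, 0.024, 1.141, -0.082], TCP at [675.017, 0.046, 231.335] pointing down, gripper open.
Joint ranges: [-2.59, 2.59], [-0.33, 1.99], [-1.39, 1.29], [0.1, 2.45], [-1.04, 4.18], [0.21, 1.99], [-2.66, 2.66]. Speed limits (rad/s): [2.57, 2.57, 3.14, 3.14, 3.14, 3.14, 3.14].

INTERFACE

Orientations are given as a rotation vector (axis times angle).
In Python, from cell import arm gives the robot as it stands.
- The arm moves only by the tool carry_out, never from a script. Its argument "rows" is a list of rows, each an object of numbers: "tx", "ty", "tz": the shift along the tool's x, y, z in cm; "rx", "ry", "rz": the turn, a rotation vector about the tool's x, y, z in rad. In form: [{"tx": .., "ty": .., "tz": .., "rx": .., "ry": .., "rz": ..}, ...]. A call has 1 to 12 rows; each row is the pose to reach, as a shift and turn from the pose commanded when the call began, along the tool's axes at that moment; what a row does not reach only later rows make up. A row lasts 1/12 s, in which the tool goes at most 41.7 mm and 7.16 degrees, less where a joint would pass 70% of its speed; a pose out of reach is approached as far as the arm can. A call with a gripper value outside its range is refused whole. "fingers" is the finger opening in cm, from 0 to 8.54, set as the call begins (left out, the last holds). The fingers move at their own pace and stop on an object; "grip_force" is the grip in N (left out, the last holds). Time passes only in rows, so rows that repeat a pose let the fingers close. It gives the time, the measured TCP pose, the force, the opening and the grip force at its end, in the units of the state.
- arm.observe(): the state, without advancing time (a new reading comes with each control period).
- arm.read_camera(name): name is "scene" or "side" or "wrist"; returns the picture (400x640x3 uint8, red, green, blue); there is no depth.
- arm.calibration(name): a dict with "K" (3x3 intrinsics, pixels), "k1" (the pictures are not rectified: a ray, as slopes to the right and down, at radius r is drawn at 1 + k1 r^2 times it, then the intrinsics apply), "cam_to_world" (4x4, takes a point from camera to world coordinates). Camera axes: x right, y down, z forward; pixel columns grow to the right and rows downward; lengths in mm; the calibration is good to about 2 mm. A picture is of the moment at which its call begins: read the wrist's pose just before it. calibration takes no time and is no camera call; for the wrist camera it gives the pose at the moment of the call.
- arm.sign_off(): hands the job in; it is judged then, once.
The state is a dict: "clock": time; "q": joint angles; "qd": joint speeds; "joint_torque": joint torques, N m; "eef_pos": TCP position; "tool_rot": TCP orientation; "ft_force": force on the tool from outside, world axes, zero at the start; "wrist_torque": the same for the moment, N m; "gripper_width": opening from 0.0 (shut) to 1.0 (fully open); "finger_force": force on a finger pad.
Only numpy, scipy, OpenCV 4.12 (cv2) and the standard library are available. Lean on these libraries where they do the work, as an engineer would, in place of code of your own. Each camera call takes 0.05 s, during which the arm holds its last target. There are 200 camera calls.

## Working session

There is one attempt and no reset: what is moved stays moved. The work goes in short steps, Python scripts to look and compute and a tool call to move; the robot and the scene stay as the last step left them, time stands still between calls to the robot, and variables do not carry over. Pictures are saved under pics/ and viewed, at most 10 in all, crops included, and the job is handed in when it is done.

Besides the shell and the picture viewer there is one more tool, called after "Request:" as name(argument=value, ...) on one line, values as JSON. carry_out: Moves the arm, as the interface text tells. Its arguments: {"type":"object","properties":{"rows":{"type":"array"},"fingers":{"type":"number"},"grip_force":{"type":"number"}},"required":["rows"]}

```bash
ls; mkdir -p pics; cat > h.py <<'E'
import numpy as np, cv2
from cell import arm
from scipy.spatial.transform import Rotation as R
def shot(name):
    C=arm.calibration(name); im=arm.read_camera(name); return im,C
def ray(C,u,v):
    K=np.array(C["K"]);k1=C["k1"];T=np.array(C["cam_to_world"])
    p=np.array([(u-K[0,2])/K[0,0],(v-K[1,2])/K[1,1]]);q=p.copy()
    for _ in range(30): q=p/(1+k1*(q@q))
    d=T[:3,:3]@np.array([q[0],q[1],1]);return T[:3,3],d/np.linalg.norm(d)
def onz(C,u,v,z):
    o,d=ray(C,u,v);return o+d*(z-o[2])/d[2]
def two(C1,p1,C2,p2):
    o1,d1=ray(C1,*p1);o2,d2=ray(C2,*p2)
    s=np.linalg.lstsq(np.array([d1,-d2]).T,o2-o1,rcond=None)[0]
    a,b=o1+s[0]*d1,o2+s[1]*d2;return (a+b)/2,np.linalg.norm(a-b)
def proj(C,P):
    K=np.array(C["K"]);T=np.linalg.inv(np.array(C["cam_to_world"]));c=T[:3,:3]@np.array(P)+T[:3,3]
    q=c[:2]/c[2];q=q*(1+C["k1"]*(q@q));return K[:2,:2]@q+K[:2,2]
def delta(pos,rot):
    """move numbers (cm, rad) to world pos, rotation matrix, from present pose"""
    s=arm.observe();R0=R.from_rotvec(s["tool_rot"])
    return R0.inv().apply(np.array(pos)-s["eef_pos"])/10,(R0.inv()*R.from_matrix(rot)).as_rotvec()
E
python3 - <<'E'
from h import *
s=arm.observe();print(s)
a=[]
for n in("scene","side"):
    im,C=shot(n);cv2.imwrite(f"pics/{n}0.png",im[:,:,::-1]);print(n,C)
E
```

```text
pics
{'clock': 0.0, 'q': array([-0.02889237,  0.46946935, -0.04862076,  1.53370721,  0.02409892,
        1.14097896, -0.08229718]), 'qd': array([-0.00085518, -0.00058942, -0.00111628, -0.00116654,  0.00133556,
       -0.00122474, -0.00038607]), 'joint_torque': array([ 1.18357209e-03, -5.10321057e+01, -4.63755790e-02, -2.37716943e+01,
        1.05899444e-02,  7.35067850e-03,  1.56414734e-05]), 'eef_pos': array([6.74413328e+02, 2.14781964e-02, 2.30237053e+02]), 'tool_rot': array([-2.22042737, -2.22053772,  0.00226037]), 'ft_force': array([ 0.62310376, -0.22745458, -0.42707377]), 'wrist_torque': array([0.00643688, 0.03698027, 0.03417647]), 'finger_force': 0.0, 'gripper_width': 0.9985497662687398}
scene {'K': array([[422.5875935 ,   0.        , 315.33755743],
       [  0.        , 422.5875935 , 202.05314535],
       [  0.        ,   0.        ,   1.        ]]), 'k1': -0.06132183802789045, 'cam_to_world': array([[ 7.46538966e-01,  5.41561788e-01, -3.86510546e-01,
         1.18119958e+03],
       [ 6.65204855e-01, -5.95746802e-01,  4.50098045e-01,
        -6.43987397e+02],
       [ 1.34934806e-02, -5.93124420e-01, -8.04997732e-01,
         1.26050177e+03],
       [ 0.00000000e+00,  0.00000000e+00,  0.00000000e+00,
         1.00000000e+00]])}
side {'K': array([[422.16977776,   0.        , 313.3227978 ],
       [  0.        , 422.16977776, 198.44255986],
       [  0.        ,   0.        ,   1.        ]]), 'k1': 0.03185480830935368, 'cam_to_world': array([[-9.99183736e-01, -3.79371674e-02,  1.38792247e-02,
         5.87963269e+02],
       [-3.45666135e-02,  6.25142822e-01, -7.79744575e-01,
         1.11062632e+03],
       [ 2.09048027e-02, -7.79587855e-01, -6.25943900e-01,
         9.94560216e+02],
       [ 0.00000000e+00,  0.00000000e+00,  0.00000000e+00,
         1.00000000e+00]])}
```

View pics/scene0.png

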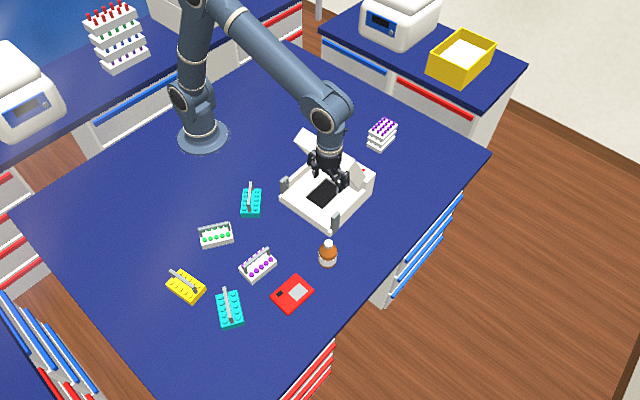

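View pics/side0.png

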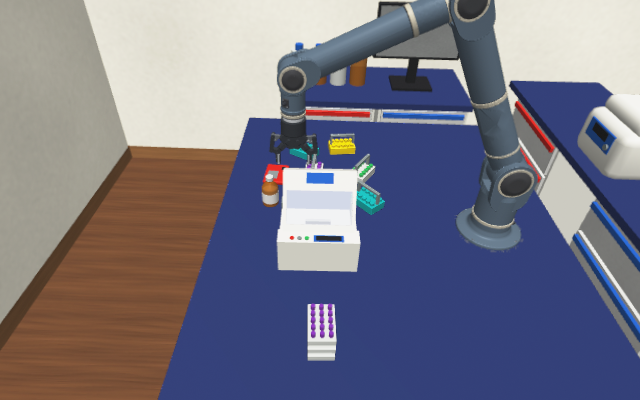

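The scene view shows white with purple caps at (258,264), white with green caps at (216,235), turquoise at (251,199) and (230,308), and yellow at (186,286). The rack stack at (382,134) also has purple caps. The one at (258,264) fits the description: white block, purple caps and a grey handle. The incubator is at about (328,190), with its black bay at (322,193). I'll enlarge both to confirm.

```bash
python3 - <<'E'
from h import *
im=cv2.imread("pics/scene0.png")
a=cv2.resize(im[235:295,225:295],None,fx=5.7,fy=5.7,interpolation=cv2.INTER_CUBIC)
b=cv2.resize(im[120:240,270:400],None,fx=2.85,fy=2.85,interpolation=cv2.INTER_CUBIC)
print(a.shape,b.shape)
cv2.imwrite("pics/crop.png",np.hstack([a,b[:a.shape[0]]]))
C=arm.calibration("scene");S=arm.calibration("side")
for n,p,z in(("purple",(258,264),40),("green",(216,235),40),("turq",(251,199),40),("bay",(322,193),28),("bottle",(328,255),60),("rack",(382,134),50),("meter",(292,293),20)):
    print(n,onz(C,*p,z).round())
# purple caps
hsv=cv2.cvtColor(im,cv2.COLOR_BGR2HSV);m=cv2.inRange(hsv,(125,80,60),(155,255,255));m[:235]=0
n,l,st,ce=cv2.connectedComponentsWithStats(m)
for i in range(1,n):print(st[i][4],ce[i].round(1),onz(C,*ce[i],41).round(1))
k=cv2.inRange(im,(0,0,0),(40,40,40));n,l,st,ce=cv2.connectedComponentsWithStats(k)
for i in range(1,n):
    if 270<ce[i][0]<400 and st[i][4]>30:print("blk",st[i],ce[i])
E
```

```text
(342, 399, 3) (342, 370, 3)
purple [ 624. -273.   40.]
green [ 438. -292.   40.]
turq [ 415. -107.   40.]
bay [580.  93.  28.]
bottle [ 777. -104.   60.]
rack [572. 472.  50.]
meter [ 768. -266.   20.]
1 [ 25. 237.] [ -44.7 -746.2   41. ]
1 [443. 236.] [1014.8  224.    41. ]
1 [ 27. 240.] [ -27.8 -747.    41. ]
1 [334. 244.] [757.8 -50.3  41. ]
1 [437. 245.] [1018.5  179.4   41. ]
5 [260.6 249.2] [ 590.5 -228.9   41. ]
1 [337. 251.] [782.5 -64.1  41. ]
4 [256.5 252.5] [ 589.6 -246.6   41. ]
4 [251.5 256.5] [ 588.3 -268.    41. ]
18 [270.1 258.7] [ 639.3 -232.9   41. ]
1 [ 42. 259.] [  81.3 -746.5   41. ]
5 [246.6 260.2] [ 586.5 -288.2   41. ]
18 [265.6 262.7] [ 638.8 -252.9   41. ]
10 [241.9 264.7] [ 587.3 -309.7   41. ]
17 [260.9 266.4] [ 637.2 -272.7   41. ]
3 [321. 266.] [ 779.9 -141.4   41. ]
1 [335. 264.] [ 808.8 -105.5   41. ]
1 [332. 267.] [ 808.6 -120.3   41. ]
20 [256.  270.1] [ 635.  -292.5   41. ]
2 [324.5 268. ] [ 793.  -139.2   41. ]
1 [327. 268.] [ 799.  -133.8   41. ]
2 [329.5 268. ] [ 805.  -128.4   41. ]
1 [418. 268.] [1018.7   63.5   41. ]
1 [ 52. 272.] [ 151.1 -747
[... 1361 characters left out ...]
7.5 332.5] [ 960.5 -273.7   41. ]
1 [ 12. 334.] [ 251.1 -936.3   41. ]
2 [ 15.5 338.5] [ 272.1 -935.2   41. ]
1 [106. 339.] [ 473.4 -746.2   41. ]
1 [110. 344.] [ 494.9 -746.3   41. ]
1 [ 20. 346.] [ 303.5 -936.3   41. ]
1 [ 23. 350.] [ 321.3 -935.6   41. ]
1 [115. 350.] [ 520.7 -746.1   41. ]
1 [124. 361.] [ 566.5 -746.2   41. ]
1 [133. 372.] [ 611.  -746.3   41. ]
1 [ 42. 377.] [ 433.6 -934.    41. ]
1 [138. 378.] [ 635.  -746.3   41. ]
1 [ 44. 380.] [ 445.3 -934.1   41. ]
4 [144.5 385.5] [ 664.8 -745.8   41. ]
3 [149. 391.] [ 685.8 -745.9   41. ]
1 [155. 398.] [ 712.7 -745.6   41. ]
blk [372  15  17  13 102] [379.81372549  20.91176471]
blk [307 194  29  14  34] [319.55882353 200.76470588]
```

View pics/crop.png

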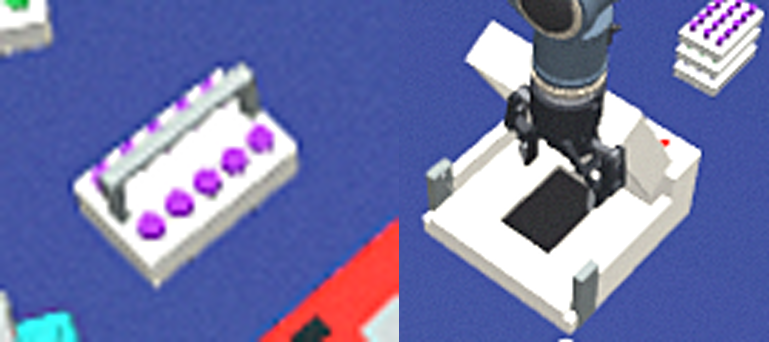

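The crop confirms it: a white block with purple caps and a grey bar from about (244,264) to (268,247). The incubator's front posts are at (283,178) and (336,214), so its front faces world −y. Next I'll measure both and check the reach with a kinematic guess.

```bash
cat >> h.py <<'E'
# arm looks like an xArm7 (modified DH); the fit is tested against the measured state
DH=[(0,0,267),(-np.pi/2,0,0),(np.pi/2,0,293),(np.pi/2,52.5,0),(np.pi/2,77.5,342.5),(np.pi/2,0,0),(-np.pi/2,76,97)]
LO=np.array([-2.59,-.33,-1.39,.1,-1.04,.21,-2.66]);HI=np.array([2.59,1.99,1.29,2.45,4.18,1.99,2.66])
def fk(q,L=172.):
    T=np.eye(4);P=[]
    for (al,a,d),t in zip(DH,q):
        A=np.eye(4);A[:3,:3]=R.from_euler('x',al).as_matrix();A[0,3]=a
        B=np.eye(4);B[:3,:3]=R.from_euler('z',t).as_matrix();B[2,3]=d
        T=T@A@B;P.append(T[:3,3].copy())
    return T[:3,3]+T[:3,2]*L,T[:3,:3],P
E
python3 - <<'E'
from h import *
C=arm.calibration("scene")
s=arm.observe();p,Rm,P=fk(s["q"]);print("fk",p.round(1),s["eef_pos"].round(1),np.round(Rm,2).tolist(),np.round(R.from_rotvec(s["tool_rot"]).as_matrix(),2).tolist())
cc=lambda x,y:((x-399)/2.85+270,y/2.85+120)
for n,q,z in(("barL",(244.3,263.9),80),("barR",(267.6,247.3),80),("postL",cc(437,165),103),("postR",cc(587,268),103),
 ("bayleft",cc(502,218),28),("baybot40",cc(548,250),40),("baytop28",cc(565,168),28),("deckbot",cc(577,330),40),("deckleft",cc(425,217),40)):
    print(n,np.round(q,1),onz(C,*q,z).round(1))
E
```

```text
fk [570.3 -39.1 132.3] [674.5   0.  230.3] [[1.0, -0.0, -0.08], [-0.0, -1.0, 0.01], [-0.08, -0.01, -1.0]] [[-0.0, 1.0, -0.0], [1.0, 0.0, -0.0], [-0.0, -0.0, -1.0]]
barL [244.3 263.9] [ 609.8 -313.4   80. ]
barR [267.6 247.3] [ 621.  -222.1   80. ]
postL [283.3 177.9] [470.5   6.3 103. ]
postR [336. 214.] [709.4  12.4 103. ]
bayleft [306.1 196.5] [547.7  41.4  28. ]
baybot40 [322.3 207.7] [630.1  36.4  40. ]
baytop28 [328.2 178.9] [553.4 158.9  28. ]
deckbot [332.5 235.8] [732.7 -28.6  40. ]
deckleft [279.1 196.1] [480.4 -29.9  40. ]
```

Request:
carry_out(rows=[{"tx": -3.6, "ty": -0.6, "tz": 0.4, "ry": 0}, {"tx": -7.3, "ty": -1.2, "tz": 0.8, "ry": 0.07}, {"tx": -10.9, "ty": -1.8, "tz": 1.2, "ry": 0.14}, {"tx": -14.5, "ty": -2.4, "tz": 1.6, "ry": 0.21}, {"tx": -18.2, "ty": -3, "tz": 2, "ry": 0.28}, {"tx": -21.8, "ty": -3.6, "tz": 2.4, "ry": 0.36}, {"tx": -25.4, "ty": -4.2, "tz": 2.8, "ry": 0.44}, {"tx": -29, "ty": -4.8, "tz": 3.2, "ry": 0.53}, {"tx": -32.7, "ty": -5.4, "tz": 3.6, "ry": 0.62}, {"tx": -36.4, "ty": -5.9, "tz": 4, "ry": 0.7}, {"tx": -36.4, "ty": -5.9, "tz": 4, "ry": 0.7}, {"tx": -36.4, "ty": -5.9, "tz": 4, "ry": 0.7}], fingers=8.5)

```text
invalid input at $.rows[0]: expected keys tx, ty, tz, rx, ry, rz
```

```bash
python3 - <<'E'
from h import *
import pickle
s=arm.observe();print(s["clock"],s["q"].round(3),s["eef_pos"].round(1),np.round(R.from_rotvec(s["tool_rot"]).as_matrix(),3).tolist())
w,W=shot("wrist");c,C=shot("scene")
cv2.imwrite("pics/w1.png",w[:,:,::-1]);cv2.imwrite("pics/s1.png",c[:,:,::-1]);pickle.dump((W,C),open("cal1.pkl","wb"))
print(np.round(W["cam_to_world"],3).tolist())
a=cv2.resize(c[110:250,260:400],(560,560),interpolation=cv2.INTER_CUBIC);cv2.imwrite("pics/s1c.png",a[:,:,::-1])
E
```

```text
0.1 [-0.029  0.469 -0.049  1.534  0.024  1.141 -0.082] [674.5   0.  230.3] [[-0.0, 1.0, -0.002], [1.0, 0.0, -0.0], [-0.0, -0.002, -1.0]]
[[1.0, 0.0, -0.002, 676.029], [-0.0, -0.965, -0.262, 66.641], [-0.002, 0.262, -0.965, 373.289], [0.0, 0.0, 0.0, 1.0]]
```

View pics/w1.png

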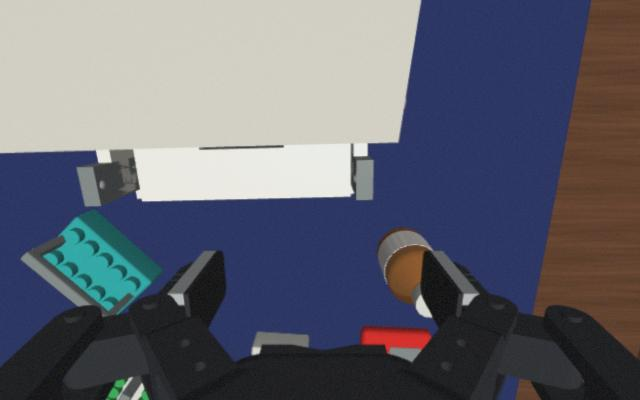

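View pics/s1c.png

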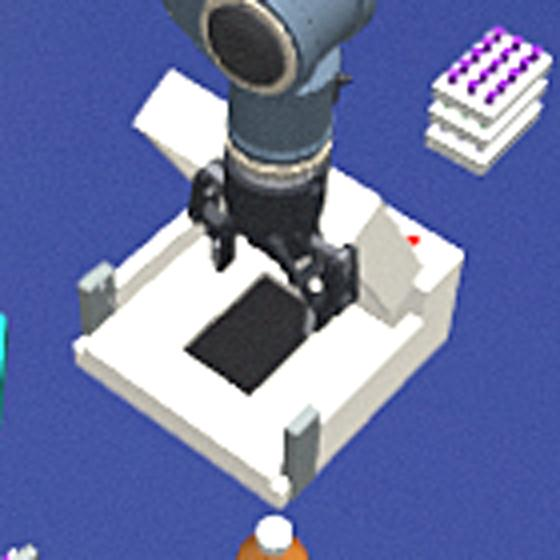

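The move was refused because every key is required. These pictures are still from the start pose: the wrist view shows the hood edge at row ~145 and the posts at (90,185) and (365,180). I'll resend the move with all keys.

Request:
carry_out(rows=[{"tx": -3.6, "ty": -0.6, "tz": 0.4, "rx": 0, "ry": 0, "rz": 0}, {"tx": -7.3, "ty": -1.2, "tz": 0.8, "rx": 0, "ry": 0.07, "rz": 0}, {"tx": -10.9, "ty": -1.8, "tz": 1.2, "rx": 0, "ry": 0.14, "rz": 0}, {"tx": -14.5, "ty": -2.4, "tz": 1.6, "rx": 0, "ry": 0.21, "rz": 0}, {"tx": -18.2, "ty": -3, "tz": 2, "rx": 0, "ry": 0.28, "rz": 0}, {"tx": -21.8, "ty": -3.6, "tz": 2.4, "rx": 0, "ry": 0.36, "rz": 0}, {"tx": -25.4, "ty": -4.2, "tz": 2.8, "rx": 0, "ry": 0.44, "rz": 0}, {"tx": -29, "ty": -4.8, "tz": 3.2, "rx": 0, "ry": 0.53, "rz": 0}, {"tx": -32.7, "ty": -5.4, "tz": 3.6, "rx": 0, "ry": 0.62, "rz": 0}, {"tx": -36.4, "ty": -5.9, "tz": 4, "rx": 0, "ry": 0.7, "rz": 0}, {"tx": -36.4, "ty": -5.9, "tz": 4, "rx": 0, "ry": 0.7, "rz": 0}, {"tx": -36.4, "ty": -5.9, "tz": 4, "rx": 0, "ry": 0.7, "rz": 0}], fingers=8.5)

```text
clock: 1.2
eef_pos: [612.9, -369.3, 185.8]
tool_rot: [-1.823, -1.804, -0.66]
ft_force: [0.1, 0.6, 0.9]
gripper_width: 0.993
finger_force: 0.0
```

```bash
python3 - <<'E'
from h import *
import pickle
s=arm.observe();print(s["clock"],s["q"].round(3),s["eef_pos"].round(1),np.round(R.from_rotvec(s["tool_rot"]).as_matrix(),3).tolist())
w,W=shot("wrist");c,C=shot("scene")
cv2.imwrite("pics/w1.png",w[:,:,::-1]);cv2.imwrite("pics/s1.png",c[:,:,::-1]);pickle.dump((W,C),open("cal1.pkl","wb"))
print(np.round(W["cam_to_world"],3).tolist())
a=cv2.resize(c[110:250,260:400],(560,560),interpolation=cv2.INTER_CUBIC);cv2.imwrite("pics/s1c.png",a[:,:,::-1])
E
```

```text
1.2 [ 0.761  0.833 -0.128  1.161 -0.445  1.611  0.731] [ 612.9 -369.3  185.8] [[0.011, 1.0, 0.0], [0.764, -0.008, 0.646], [0.646, -0.007, -0.764]]
[[1.0, -0.011, -0.003, 614.895], [-0.009, -0.906, 0.423, -410.485], [-0.007, -0.423, -0.906, 337.911], [0.0, 0.0, 0.0, 1.0]]
```

View pics/w1.png

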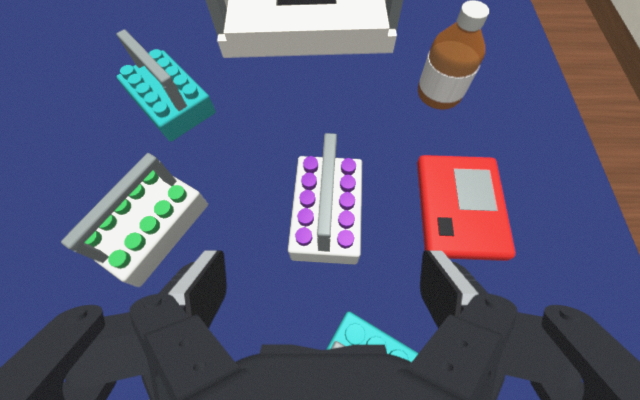

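View pics/s1c.png

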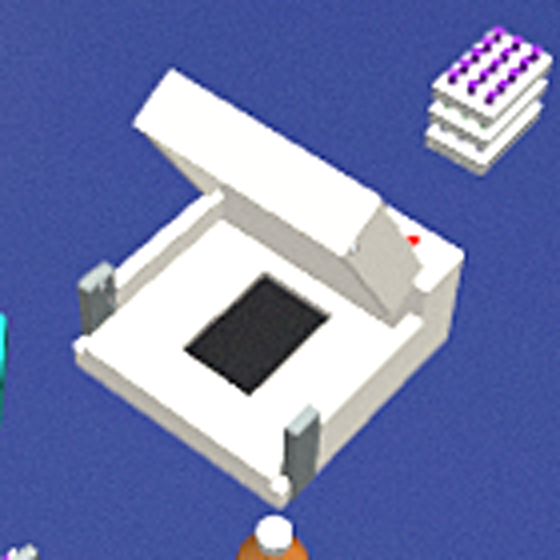

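The wrist view shows the purple carrier at (327,210) with its bar from (330,137) to (324,245), and clear space on both sides. The scene crop shows the bay, with rim corners at about (185,348), (248,394), (330,317) and (265,273). Now measuring both.

```bash
python3 - <<'E'
from h import *
import pickle
W,C=pickle.load(open("cal1.pkl","rb"));w=cv2.imread("pics/w1.png");c=cv2.imread("pics/s1.png")
m=cv2.inRange(cv2.cvtColor(w,cv2.COLOR_BGR2HSV),(125,80,60),(155,255,255))
n,l,st,ce=cv2.connectedComponentsWithStats(m);P=np.array([onz(W,*ce[i],39)[:2] for i in range(1,n) if 30<st[i][4]<600 and 280<ce[i][0]<370])
print(len(P),P.round(0).tolist());print("caps mean",P.mean(0).round(1));
(x,y),(a,b),th=cv2.minAreaRect(P.astype(np.float32));print("rect",x,y,a,b,th)
d=np.linalg.svd(P-P.mean(0))[2][0];print("yaw",np.degrees(np.arctan2(*(d*np.sign(d[1]))[::-1])))
print("bar wrist",[onz(W,*p,80).round(1).tolist() for p in((330,136),(324,238))])
print([onz(C,244.3,263.9,80).round(1)])
g=cv2.cvtColor(cv2.resize(c[165:215,295:350],None,fx=8,fy=8,interpolation=cv2.INTER_CUBIC),cv2.COLOR_BGR2GRAY)
for t in(70,130,200):
    b=cv2.inRange(g,0,t);cs=max(cv2.findContours(b,0,2)[0],key=lambda k:cv2.contourArea(k) if abs(cv2.moments(k)["m10"]/max(1,cv2.moments(k)["m00"])-220)<80 else 0)
    q=cv2.approxPolyDP(cs,25,True)[:,0];uv=q/8.+[295,165]-.44
    print(t,uv.round(1).tolist(),[onz(C,*p,40)[:2].round(1).tolist() for p in uv],[onz(C,*p,28)[:2].round(1).tolist() for p in uv])
# lip in scene & side : crop points
S=arm.calibration("side")
for p,z in(((97+2,268),103),((302,412),103)):print("post",onz(C,p[0]/4+260,p[1]/4+110,z).round(1))
E
```

```text
2 [[595.0, -308.0], [635.0, -311.0]]
caps mean [ 614.8 -309.6]
rect 614.846435546875 -309.6102294921875 40.071720123291016 0.0 175.72451782226562
yaw 175.72452908564742
bar wrist [[621.4, -222.3, 80.0], [614.7, -324.2, 80.0]]
[array([ 609.8, -313.4,   80. ])]
70 [[326.2, 178.9], [305.9, 196.7], [321.4, 207.9], [341.1, 189.2]] [[553.8, 145.9], [553.9, 33.6], [628.5, 33.6], [626.1, 145.9]] [[547.6, 153.7], [547.8, 40.2], [623.1, 40.3], [620.6, 153.6]]
130 [[325.8, 178.1], [305.6, 196.8], [321.6, 208.3], [341.7, 188.8]] [[549.9, 148.2], [553.3, 32.2], [629.9, 32.7], [626.7, 148.8]] [[543.7, 156.0], [547.1, 38.9], [624.5, 39.3], [621.2, 156.6]]
200 [[326.3, 177.6], [305.3, 196.3], [321.8, 208.7], [342.3, 188.6]] [[549.7, 151.3], [551.1, 33.3], [631.6, 32.1], [627.6, 151.2]] [[543.5, 159.1], [544.9, 39.9], [626.2, 38.7], [622.2, 159.1]]
post [471.3  12.6 103. ]
post [705.5  14.6 103. ]
```

```bash
cat >> h.py <<'E'
def pose(grasp,yaw,tilt):
    """TCP pos and rot for grasp point, yaw (deg) of tool x over ground, tilt (rad)"""
    h=np.array([np.cos(np.radians(yaw)),np.sin(np.radians(yaw)),0]);z=np.array([0,0,1.])
    tz=h*np.sin(tilt)-z*np.cos(tilt);tx=h*np.cos(tilt)+z*np.sin(tilt)
    return np.array(grasp)+arm.grip_point_offset*tz,np.array([tx,np.cross(tz,tx),tz]).T
E
python3 - <<'E'
from h import *
p,r=pose([617.5,-272.5,77],86.1,.7);print(arm.grip_point_offset,p.round(1))
print(delta(p-80*r[:,2],r));print(delta(p,r))
W=arm.calibration("wrist");print("turq",onz(W,350,318,33),onz(W,415,352,33))
E
```

```text
18.700000000000003 [ 618.3 -260.5   62.7]
(array([-0.37644272, -0.14757842,  8.43850126]), array([-0.04388976, -0.00169191,  0.05213525]))
(array([-0.39911683,  0.20291508, 16.43078755]), array([-0.04388976, -0.00169191,  0.05213525]))
turq [ 641.6816408  -376.01753967   33.        ] [ 696.6495794  -403.91101003   33.        ]
```

Request:
carry_out(rows=[{"tx": -0.1, "ty": 0, "tz": 2.8, "rx": -0.015, "ry": 0, "rz": 0.02}, {"tx": -0.2, "ty": -0.1, "tz": 5.6, "rx": -0.03, "ry": 0, "rz": 0.035}, {"tx": -0.4, "ty": -0.1, "tz": 8.4, "rx": -0.044, "ry": 0, "rz": 0.052}, {"tx": -0.4, "ty": -0.1, "tz": 8.4, "rx": -0.044, "ry": 0, "rz": 0.052}, {"tx": -0.4, "ty": -0.1, "tz": 8.4, "rx": -0.044, "ry": 0, "rz": 0.052}, {"tx": -0.4, "ty": -0.1, "tz": 8.4, "rx": -0.044, "ry": 0, "rz": 0.052}])

```text
clock: 1.8
eef_pos: [616.5, -312.9, 127.0]
tool_rot: [-1.884, -1.766, -0.689]
ft_force: [-0.4, -0.6, 0.9]
gripper_width: 0.992
finger_force: 0.0
```

```bash
python3 - <<'E'
from h import *
w,W=shot("wrist");cv2.imwrite("pics/w2.png",w[:,:,::-1])
p,r=pose([617.5,-272.5,77],86.1,.7);print(delta(p-80*r[:,2],r));print(delta(p,r))
b=w[:,:,::-1].astype(int);hs=cv2.cvtColor(w,cv2.COLOR_RGB2HSV)
m=cv2.inRange(hs,(125,60,50),(160,255,255));n,l,st,ce=cv2.connectedComponentsWithStats(m)
for i in range(1,n):
    if st[i][4]>60:print(st[i][4],ce[i].round(1),onz(W,*ce[i],41)[:2].round(1))
# expected bar ends in this picture
h=np.array([np.cos(np.radians(86.1)),np.sin(np.radians(86.1)),0])
print([proj(W,np.array([617.5,-272.5,80])+k*h).round(1).tolist() for k in(-52,52)])
E
```

```text
(array([-0.06349092, -0.18224203,  0.35600242]), array([0.00287826, 0.00291766, 0.0030769 ]))
(array([-0.04011428, -0.20523211,  8.35593523]), array([0.00287826, 0.00291766, 0.0030769 ]))
1116 [294. 210.] [ 599.3 -250.3]
1101 [344.4 210.3] [ 639.  -253.2]
411 [291.7 257.9] [ 596.5 -288.7]
416 [345.4 258.3] [ 636.2 -291.7]
442 [290.3 285.1] [ 595.  -308.5]
440 [346.2 285.5] [ 634.8 -311.5]
[[317.5, 298.0], [318.7, 149.1]]
```

View pics/w2.png

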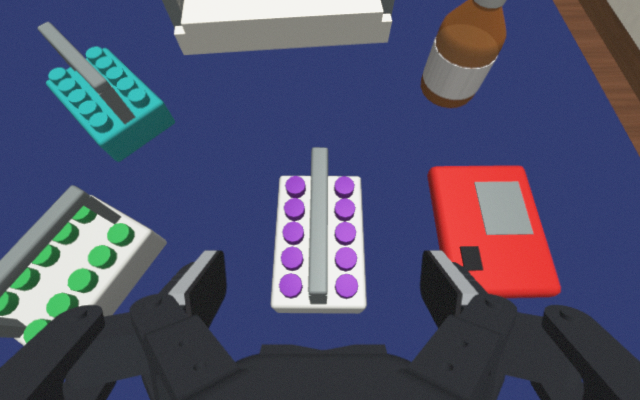

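The bar's ends at (318,299) and (320,149) match the prediction to within 1–2 px, so I'm going in.

Request:
carry_out(rows=[{"tx": 0, "ty": -0.1, "tz": 2.5, "rx": 0, "ry": 0, "rz": 0}, {"tx": 0, "ty": -0.2, "tz": 5, "rx": 0, "ry": 0, "rz": 0}, {"tx": 0, "ty": -0.2, "tz": 7, "rx": 0, "ry": 0, "rz": 0}, {"tx": 0, "ty": -0.2, "tz": 8.3, "rx": 0, "ry": 0, "rz": 0}, {"tx": 0, "ty": -0.2, "tz": 8.3, "rx": 0, "ry": 0, "rz": 0}, {"tx": 0, "ty": -0.2, "tz": 8.3, "rx": 0, "ry": 0, "rz": 0}])

```text
clock: 2.35
eef_pos: [617.4, -260.2, 61.8]
tool_rot: [-1.885, -1.762, -0.689]
ft_force: [0.1, -0.8, 0.7]
gripper_width: 0.995
finger_force: 0.0
```

Request:
carry_out(rows=[{"tx": 0, "ty": 0, "tz": 0, "rx": 0, "ry": 0, "rz": 0}, {"tx": 0, "ty": 0, "tz": 0, "rx": 0, "ry": 0, "rz": 0}, {"tx": 0, "ty": 0, "tz": 0, "rx": 0, "ry": 0, "rz": 0}, {"tx": 0, "ty": 0, "tz": 0, "rx": 0, "ry": 0, "rz": 0}, {"tx": 0, "ty": 0, "tz": 0, "rx": 0, "ry": 0, "rz": 0}, {"tx": 0, "ty": 0, "tz": 0, "rx": 0, "ry": 0, "rz": 0}, {"tx": 0, "ty": 0, "tz": 0, "rx": 0, "ry": 0, "rz": 0}, {"tx": 0, "ty": 0, "tz": 0, "rx": 0, "ry": 0, "rz": 0}, {"tx": 0, "ty": 0, "tz": 0, "rx": 0, "ry": 0, "rz": 0}, {"tx": 0, "ty": 0, "tz": 0, "rx": 0, "ry": 0, "rz": 0}, {"tx": 0, "ty": 0, "tz": 0, "rx": 0, "ry": 0, "rz": 0}, {"tx": 0, "ty": 0, "tz": 0, "rx": 0, "ry": 0, "rz": 0}], fingers=0.6, grip_force=60)

```text
clock: 3.35
eef_pos: [617.0, -259.6, 61.2]
tool_rot: [-1.885, -1.761, -0.689]
ft_force: [2.0, -0.8, 0.1]
gripper_width: 0.128
finger_force: 58.7
```

```bash
python3 - <<'E'
from h import *
s=arm.observe();r0=R.from_rotvec(s["tool_rot"]).as_matrix();print(s["clock"],s["gripper_width"]*85,s["ft_force"].round(1),(s["eef_pos"]-18.7*r0[:,2]).round(1))
# lift 80 mm straight up, in tool axes
print(delta(s["eef_pos"]+[0,0,80],r0))
# pre-bay: bar 150 mm in front of the bay, high; then in
for g in([592.5,-60,155],[589.5,94,150],[589.5,94,105]):
    p,r=pose(g,91,.7);print(g,*[np.round(k,2) for k in delta(p,r)])
E
```

```text
3.35 10.889722299432895 [ 2.  -0.8  0.1] [ 616.2 -271.7   75.5]
(array([ 5.15161128,  0.00772281, -6.12052625]), array([5.55111512e-17, 5.55111512e-17, 2.77555756e-17]))
[592.5, -60, 155] [21.15 -3.91  7.41] [ 0.06  0.   -0.07]
[589.5, 94, 150] [32.57 -5.26 17.67] [ 0.06  0.   -0.07]
[589.5, 94, 105] [29.67 -5.26 21.11] [ 0.06  0.   -0.07]
```

The grip holds on the bar (pad force 58.7 N). The wrist camera sits ~67 mm to the hood side of the tool axis, so I'll measure the lip before choosing the tilt.

```bash
python3 - <<'E'
from h import *
C=arm.calibration("scene");S=arm.calibration("side")
side,_=shot("side");cv2.imwrite("pics/sd2.png",cv2.resize(side[150:280,260:380],None,fx=4.5,fy=4.5,interpolation=cv2.INTER_CUBIC)[:,:,::-1])
yaw=np.radians(91);ex=np.array([np.cos(yaw),np.sin(yaw),0]);ey=np.array([-ex[1],ex[0],0]);B=np.array([589.5,94,0])
for n,p,yy in(("lipL",(137,124),108),("lipR",(348,250),-108),("topL",(173,70),108),("topR",(381,196),-108)):
    o,d=ray(C,p[0]/4+260,p[1]/4+110);t=(yy-(o-B)@ey)/(d@ey);q=o+t*d;print(n,"inc x,z",((q-B)@ex).round(1),q[2].round(1))
for th in(1.05,1.1,1.15,1.2):
    c,s=np.cos(th),np.sin(th);print(th,"lip",90-185*c-45*s,125+185*s-45*c,"top edge",90-185*c+8*s,125+185*s+8*c)
E
```

```text
lipL inc x,z -35.8 258.4
lipR inc x,z -29.5 260.5
topL inc x,z 9.2 287.0
topR inc x,z 8.1 291.6
1.05 lip -41.08468901170025 263.0825995797654 top edge 4.888741944782653 289.4538651180269
1.1 lip -34.01961366649639 269.4615361472146 top edge 13.214376416759684 293.5021305827702
1.15 lip -26.644553875292566 275.4793941084093 top edge 21.731934958515048 297.12922847526966
1.2 lip -18.9779434467098 281.12113195248656 top edge 30.420128109553193 300.3260929397503
```

View pics/sd2.png

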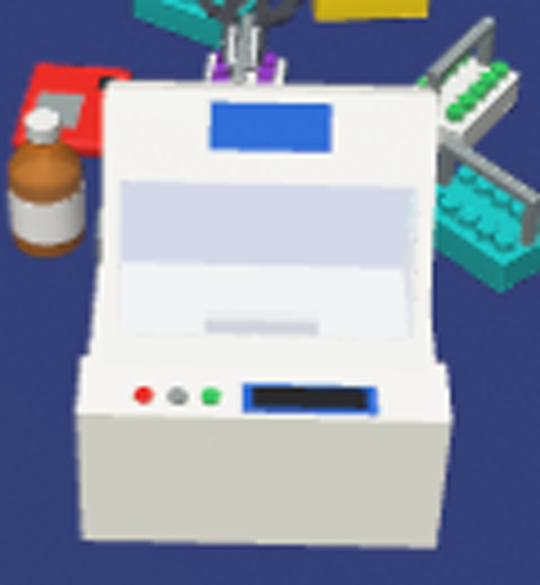

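The lip is at incubator x≈−38, z≈264 (hood ≈1.06 rad), so a 0.7 rad tilt leaves little room for the wrist camera. I'll re-grip here at 0.9 rad.

Request:
carry_out(rows=[{"tx": 0, "ty": 0, "tz": 0, "rx": 0, "ry": 0, "rz": 0}, {"tx": 0, "ty": 0, "tz": 0, "rx": 0, "ry": 0, "rz": 0}, {"tx": 0, "ty": 0, "tz": 0, "rx": 0, "ry": 0, "rz": 0}, {"tx": 0, "ty": 0, "tz": 0, "rx": 0, "ry": 0, "rz": 0}, {"tx": 0.2, "ty": 0, "tz": -0.1, "rx": 0, "ry": 0.1, "rz": 0}, {"tx": 0.5, "ty": 0, "tz": -0.15, "rx": 0, "ry": 0.2, "rz": 0}, {"tx": 0.5, "ty": 0, "tz": -0.15, "rx": 0, "ry": 0.2, "rz": 0}, {"tx": 0.5, "ty": 0, "tz": -0.15, "rx": 0, "ry": 0.2, "rz": 0}, {"tx": 0.5, "ty": 0, "tz": -0.15, "rx": 0, "ry": 0.2, "rz": 0}], fingers=4)

```text
clock: 4.15
eef_pos: [617.1, -256.0, 65.6]
tool_rot: [-1.749, -1.635, -0.845]
ft_force: [0.2, -0.0, 0.5]
gripper_width: 0.47
finger_force: 0.0
```

Request:
carry_out(rows=[{"tx": 0, "ty": 0, "tz": 0, "rx": 0, "ry": 0, "rz": 0}, {"tx": 0, "ty": 0, "tz": 0, "rx": 0, "ry": 0, "rz": 0}, {"tx": 0, "ty": 0, "tz": 0, "rx": 0, "ry": 0, "rz": 0}, {"tx": 0, "ty": 0, "tz": 0, "rx": 0, "ry": 0, "rz": 0}, {"tx": 0, "ty": 0, "tz": 0, "rx": 0, "ry": 0, "rz": 0}, {"tx": 0, "ty": 0, "tz": 0, "rx": 0, "ry": 0, "rz": 0}, {"tx": 0, "ty": 0, "tz": 0, "rx": 0, "ry": 0, "rz": 0}, {"tx": 0, "ty": 0, "tz": 0, "rx": 0, "ry": 0, "rz": 0}, {"tx": 0, "ty": 0, "tz": 0, "rx": 0, "ry": 0, "rz": 0}], fingers=0.6, grip_force=60)

```text
clock: 4.9
eef_pos: [617.5, -255.7, 66.7]
tool_rot: [-1.747, -1.635, -0.848]
ft_force: [0.5, 1.5, 6.2]
gripper_width: 0.128
finger_force: 59.0
```

```bash
python3 - <<'E'
from h import *
s=arm.observe();r0=R.from_rotvec(s["tool_rot"]).as_matrix();print(s["clock"],s["gripper_width"]*85,s["finger_force"],s["ft_force"].round(1),(s["eef_pos"]-18.7*r0[:,2]).round(1),r0.round(3).tolist(),s["q"].round(2))
print(delta(s["eef_pos"]+[0,0,80],r0))
E
```

```text
4.9 10.908705349232616 59.021172523498535 [0.5 1.5 6.2] [ 616.5 -270.3   78.3] [[0.04, 0.998, 0.054], [0.619, -0.067, 0.783], [0.785, 0.002, -0.62]] [ 0.76  0.92 -0.22  1.4  -0.59  1.38  0.8 ]
(array([ 6.27624798,  0.01345486, -4.96069857]), array([ 1.66533454e-16,  1.66533454e-16, -8.32667268e-17]))
```

Request:
carry_out(rows=[{"tx": 0.8, "ty": 0, "tz": -0.6, "rx": 0, "ry": 0, "rz": 0}, {"tx": 2, "ty": 0, "tz": -1.6, "rx": 0, "ry": 0, "rz": 0}, {"tx": 3.5, "ty": 0, "tz": -2.8, "rx": 0, "ry": 0, "rz": 0}, {"tx": 5, "ty": 0, "tz": -4, "rx": 0, "ry": 0, "rz": 0}, {"tx": 6, "ty": 0, "tz": -4.7, "rx": 0, "ry": 0, "rz": 0}, {"tx": 6.3, "ty": 0, "tz": -5, "rx": 0, "ry": 0, "rz": 0}, {"tx": 6.3, "ty": 0, "tz": -5, "rx": 0, "ry": 0, "rz": 0}, {"tx": 6.3, "ty": 0, "tz": -5, "rx": 0, "ry": 0, "rz": 0}])

```text
clock: 5.57
eef_pos: [616.6, -256.7, 145.7]
tool_rot: [-1.75, -1.635, -0.844]
ft_force: [0.2, -0.5, -3.7]
gripper_width: 0.125
finger_force: 58.5
```

```bash
python3 - <<'E'
from h import *
s=arm.observe();r0=R.from_rotvec(s["tool_rot"]).as_matrix();print(s["clock"],s["finger_force"],s["ft_force"].round(1),(s["eef_pos"]-18.7*r0[:,2]).round(1),r0.round(3).tolist())
d0=R.from_rotvec([0,0,np.radians(4.8)]).as_matrix()
for g in([592,-60,145],[589.5,94,128],[589.5,94,103]):
    r=d0@r0;p=np.array(g)+18.7*r[:,2];print(g,*[np.round(k,3) for k in delta(p,r)])
E
```

```text
5.5667 58.48578751087189 [ 0.2 -0.5 -3.7] [ 615.6 -271.3  157.3] [[0.042, 0.998, 0.053], [0.621, -0.068, 0.781], [0.783, -0.0, -0.622]]
[592, -60, 145] [12.051 -3.91  17.141] [ 0.066 -0.    -0.052]
[589.5, 94, 128] [20.272 -5.206 30.212] [ 0.066 -0.    -0.052]
[589.5, 94, 103] [18.315 -5.206 31.767] [ 0.066 -0.    -0.052]
```

Request:
carry_out(rows=[{"tx": 0.7, "ty": -0.2, "tz": 1, "rx": 0, "ry": 0, "rz": 0}, {"tx": 2, "ty": -0.6, "tz": 2.9, "rx": 0.01, "ry": 0, "rz": -0.01}, {"tx": 4, "ty": -1.3, "tz": 5.7, "rx": 0.02, "ry": 0, "rz": -0.015}, {"tx": 6, "ty": -2, "tz": 8.6, "rx": 0.03, "ry": 0, "rz": -0.025}, {"tx": 8, "ty": -2.6, "tz": 11.4, "rx": 0.045, "ry": 0, "rz": -0.035}, {"tx": 10, "ty": -3.3, "tz": 14.3, "rx": 0.055, "ry": 0, "rz": -0.045}, {"tx": 11.5, "ty": -3.8, "tz": 16.4, "rx": 0.066, "ry": 0, "rz": -0.052}, {"tx": 12, "ty": -3.9, "tz": 17.1, "rx": 0.066, "ry": 0, "rz": -0.052}, {"tx": 12, "ty": -3.9, "tz": 17.1, "rx": 0.066, "ry": 0, "rz": -0.052}, {"tx": 12, "ty": -3.9, "tz": 17.1, "rx": 0.066, "ry": 0, "rz": -0.052}, {"tx": 12, "ty": -3.9, "tz": 17.1, "rx": 0.066, "ry": 0, "rz": -0.052}])

```text
clock: 6.48
eef_pos: [592.5, -48.4, 132.6]
tool_rot: [-1.673, -1.694, -0.806]
ft_force: [-0.4, -0.5, -3.4]
gripper_width: 0.128
finger_force: 58.8
```

```bash
python3 - <<'E'
from h import *
s=arm.observe();r0=R.from_rotvec(s["tool_rot"]).as_matrix();print(s["clock"],s["q"].round(2),s["ft_force"].round(1),(s["eef_pos"]-18.7*r0[:,2]).round(1),r0.round(3).tolist())
for g in([589.5,94,128],[589.5,94,103]):
    p=np.array(g)+18.7*r0[:,2];print(g,np.round(delta(p,r0)[0],3))
w,W=shot("wrist");c,C=shot("scene")
cv2.imwrite("pics/w3.png",np.vstack([w[:,:,::-1],cv2.resize(c[120:230,240:416,::-1],(640,400),interpolation=cv2.INTER_CUBIC)])[:, :][::1])
im=cv2.imread("pics/w3.png");cv2.imwrite("pics/w3.png",cv2.resize(im,(480,600)))
E
```

```text
6.4833 [ 0.61  0.7  -0.32  1.71 -0.68  1.2   0.74] [-0.4 -0.5 -3.4] [592.7 -63.  144.3] [[-0.007, 1.0, -0.01], [0.623, 0.013, 0.782], [0.782, -0.001, -0.623]]
[589.5, 94, 128] [ 8.513 -0.116 13.296]
[589.5, 94, 103] [ 6.557 -0.114 14.854]
```

View pics/w3.png

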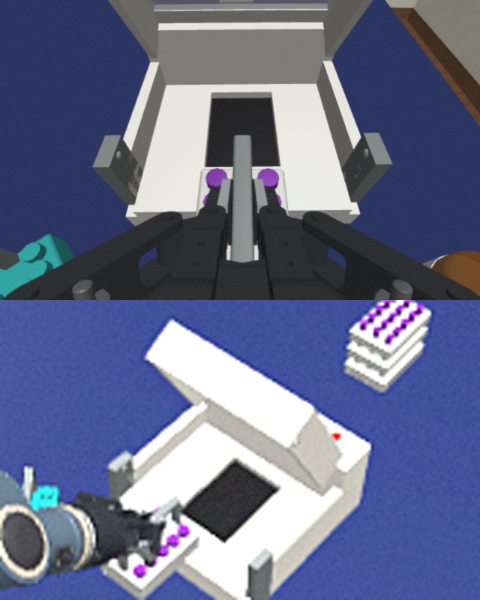

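The wrist view shows the carrier held upright, with the bay and its back rim (281,125)–(363,129) straight ahead. I'll measure the rim from this picture.

```bash
python3 - <<'E'
from h import *
w,W=shot("wrist");g=cv2.cvtColor(w,cv2.COLOR_RGB2GRAY).astype(int)
for v in range(118,215,8):
    row=g[v];d=np.where(row[250:400]<110)[0]+250
    if len(d)<20:continue
    # runs: leftmost and rightmost non-white
    print(v,d[0],d[-1],[onz(W,d[0]-.5,v,40)[:2].round(1).tolist(),onz(W,d[-1]+.5,v,40)[:2].round(1).tolist()])
for u in(300,320,340):
    col=g[100:160,u];print(u,col[10:45].tolist())
    e=110+np.argmin(np.diff(col[10:45]));
E
```

```text
134 282 362 [[548.5, 138.6], [632.7, 139.6]]
142 281 363 [[548.5, 126.7], [633.0, 127.7]]
150 280 364 [[548.5, 115.3], [633.3, 116.3]]
158 279 365 [[548.5, 104.4], [633.5, 105.3]]
166 279 365 [[549.5, 93.9], [632.9, 94.8]]
174 278 366 [[549.5, 83.8], [633.1, 84.7]]
182 277 367 [[549.5, 74.0], [633.4, 75.0]]
190 277 368 [[550.4, 64.7], [633.7, 65.6]]
198 276 369 [[550.3, 55.6], [633.9, 56.6]]
206 275 370 [[550.3, 46.9], [634.2, 47.9]]
214 274 371 [[550.3, 38.5], [634.4, 39.5]]
300 [125, 123, 140, 218, 229, 231, 229, 230, 230, 231, 230, 230, 227, 174, 132, 125, 125, 123, 125, 123, 120, 67, 36, 34, 37, 30, 37, 40, 36, 34, 39, 36, 36, 34, 38]
320 [124, 128, 159, 221, 229, 230, 230, 230, 230, 230, 230, 230, 226, 157, 124, 122, 124, 125, 126, 124, 119, 66, 39, 40, 38, 36, 35, 34, 36, 37, 33, 36, 31, 36, 38]
340 [125, 131, 179, 224, 230, 231, 231, 231, 231, 231, 230, 231, 226, 160, 126, 125, 125, 122, 123, 123, 103, 58, 38, 38, 37, 32, 38, 37, 32, 40, 37, 36, 33, 37, 41]
```

```bash
python3 - <<'E'
from h import *
W=arm.calibration("wrist");print("bar end",onz(W,321,180,146).round(1),"rim back",onz(W,320,122.8,40).round(1),"floor back",onz(W,320,130.7,28).round(1))
s=arm.observe();r0=R.from_rotvec(s["tool_rot"]).as_matrix()
for g in([591.3,20,128],[591.3,96,127],[591.3,96,110],[591.3,96,106.3]):
    p=np.array(g)+18.7*r0[:,2];print(g,np.round(delta(p,r0)[0],3))
E
```

```text
bar end [592.3 -11.1 146. ] rim back [588.1 157.2  40. ] floor back [587.9 158.2  28. ]
[591.3, 20, 128] [ 3.844 -0.033  7.511]
[591.3, 96, 127] [ 8.496  0.064 13.521]
[591.3, 96, 110] [ 7.165  0.065 14.579]
[591.3, 96, 106.3] [ 6.876  0.065 14.809]
```

Request:
carry_out(rows=[{"tx": 0.8, "ty": 0, "tz": 1.5, "rx": 0, "ry": 0, "rz": 0}, {"tx": 2.2, "ty": 0, "tz": 4.4, "rx": 0, "ry": 0, "rz": 0}, {"tx": 3.8, "ty": 0, "tz": 7.5, "rx": 0, "ry": 0, "rz": 0}, {"tx": 5.4, "ty": 0, "tz": 9.5, "rx": 0, "ry": 0, "rz": 0}, {"tx": 7, "ty": 0, "tz": 11.6, "rx": 0, "ry": 0, "rz": 0}, {"tx": 8, "ty": 0.1, "tz": 12.9, "rx": 0, "ry": 0, "rz": 0}, {"tx": 8.5, "ty": 0.1, "tz": 13.5, "rx": 0, "ry": 0, "rz": 0}, {"tx": 8.5, "ty": 0.1, "tz": 13.5, "rx": 0, "ry": 0, "rz": 0}, {"tx": 8.5, "ty": 0.1, "tz": 13.5, "rx": 0, "ry": 0, "rz": 0}])

```text
clock: 7.38
eef_pos: [591.3, 111.0, 115.8]
tool_rot: [-1.671, -1.695, -0.806]
ft_force: [-0.5, -0.4, -4.1]
gripper_width: 0.132
finger_force: 58.9
```

```bash
python3 - <<'E'
from h import *
s=arm.observe();r0=R.from_rotvec(s["tool_rot"]).as_matrix();print(s["clock"],s["q"].round(2),s["ft_force"].round(1),(s["eef_pos"]-18.7*r0[:,2]).round(1),r0.round(3).tolist())
for g in([591.3,95.5,110],[591.3,95.5,106.3],[591.3,95.5,104]):
    p=np.array(g)+18.7*r0[:,2];print(g,np.round(delta(p,r0)[0],3))
w,W=shot("wrist");c,C=shot("scene")
cv2.imwrite("pics/w4.png",cv2.resize(np.vstack([w[:,:,::-1],cv2.resize(c[120:230,240:416,::-1],(640,400),interpolation=cv2.INTER_CUBIC)]),(480,600)))
E
```

```text
7.3833 [ 0.45  0.68 -0.42  1.85 -0.8   0.96  0.69] [-0.5 -0.4 -4.1] [591.5  96.4 127.5] [[-0.009, 1.0, -0.011], [0.623, 0.014, 0.782], [0.782, 0.001, -0.623]]
[591.3, 95.5, 110] [-1.421 -0.027  1.021]
[591.3, 95.5, 106.3] [-1.711 -0.027  1.252]
[591.3, 95.5, 104] [-1.891 -0.027  1.395]
```

View pics/w4.png

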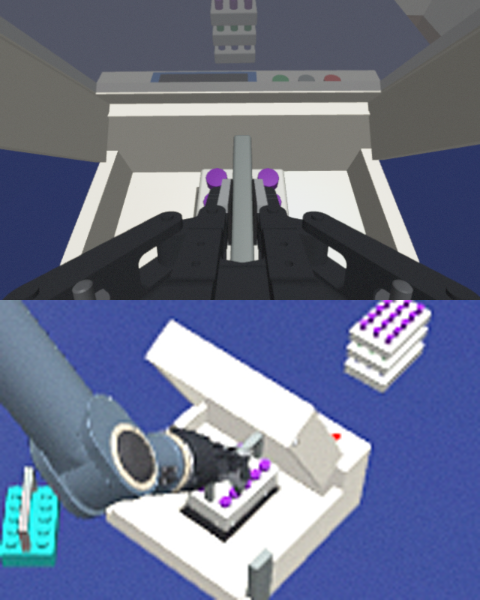

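The carrier is over the pocket, with dark margins on both sides, and clear under the hood. I'll lower it slowly.

Request:
carry_out(rows=[{"tx": -0.3, "ty": 0, "tz": 0.2, "rx": 0, "ry": 0, "rz": 0}, {"tx": -0.6, "ty": 0, "tz": 0.4, "rx": 0, "ry": 0, "rz": 0}, {"tx": -0.9, "ty": 0, "tz": 0.6, "rx": 0, "ry": 0, "rz": 0}, {"tx": -1.15, "ty": 0, "tz": 0.8, "rx": 0, "ry": 0, "rz": 0}, {"tx": -1.3, "ty": 0, "tz": 0.92, "rx": 0, "ry": 0, "rz": 0}, {"tx": -1.42, "ty": 0, "tz": 1.02, "rx": 0, "ry": 0, "rz": 0}, {"tx": -1.42, "ty": 0, "tz": 1.02, "rx": 0, "ry": 0, "rz": 0}, {"tx": -1.42, "ty": 0, "tz": 1.02, "rx": 0, "ry": 0, "rz": 0}])

```text
clock: 8.15
eef_pos: [590.6, 112.0, 98.7]
tool_rot: [-1.668, -1.695, -0.806]
ft_force: [-0.0, -0.7, -3.7]
gripper_width: 0.126
finger_force: 58.8
```

Request:
carry_out(rows=[{"tx": -0.06, "ty": 0, "tz": 0.05, "rx": 0, "ry": 0, "rz": 0}, {"tx": -0.12, "ty": 0, "tz": 0.1, "rx": 0, "ry": 0, "rz": 0}, {"tx": -0.16, "ty": 0, "tz": 0.13, "rx": 0, "ry": 0, "rz": 0}, {"tx": -0.2, "ty": 0, "tz": 0.16, "rx": 0, "ry": 0, "rz": 0}, {"tx": -0.24, "ty": 0, "tz": 0.19, "rx": 0, "ry": 0, "rz": 0}, {"tx": -0.24, "ty": 0, "tz": 0.19, "rx": 0, "ry": 0, "rz": 0}, {"tx": -0.24, "ty": 0, "tz": 0.19, "rx": 0, "ry": 0, "rz": 0}])

```text
clock: 8.73
eef_pos: [590.6, 111.9, 95.7]
tool_rot: [-1.668, -1.695, -0.806]
ft_force: [-0.3, -0.8, -2.8]
gripper_width: 0.126
finger_force: 58.8
```

```bash
python3 - <<'E'
from h import *
s=arm.observe();r0=R.from_rotvec(s["tool_rot"]).as_matrix();print(s["clock"],s["ft_force"].round(1),s["wrist_torque"].round(2),(s["eef_pos"]-18.7*r0[:,2]).round(1))
E
```

```text
8.7333 [-0.3 -0.8 -2.8] [-1.32 -0.04 -0.01] [590.9  97.2 107.3]
```

Barely touching, if at all. I'll go down in 1 mm steps until the weight comes off.

Request:
carry_out(rows=[{"tx": -0.04, "ty": 0, "tz": 0.03, "rx": 0, "ry": 0, "rz": 0}, {"tx": -0.08, "ty": 0, "tz": 0.06, "rx": 0, "ry": 0, "rz": 0}, {"tx": -0.08, "ty": 0, "tz": 0.06, "rx": 0, "ry": 0, "rz": 0}])

```text
clock: 8.98
eef_pos: [590.6, 111.9, 94.7]
tool_rot: [-1.668, -1.695, -0.806]
ft_force: [0.0, -0.7, -2.7]
gripper_width: 0.126
finger_force: 58.9
```

Request:
carry_out(rows=[{"tx": -0.04, "ty": 0, "tz": 0.03, "rx": 0, "ry": 0, "rz": 0}, {"tx": -0.08, "ty": 0, "tz": 0.06, "rx": 0, "ry": 0, "rz": 0}, {"tx": -0.08, "ty": 0, "tz": 0.06, "rx": 0, "ry": 0, "rz": 0}])

```text
clock: 9.23
eef_pos: [590.6, 112.0, 94.6]
tool_rot: [-1.667, -1.695, -0.807]
ft_force: [-2.2, -2.7, 5.1]
gripper_width: 0.128
finger_force: 59.9
```

The carrier is on the floor: force +5 N, and the height stopped at the predicted value. I'll open the fingers and back out along the tool axis.

Request:
carry_out(rows=[{"tx": 0, "ty": 0, "tz": 0, "rx": 0, "ry": 0, "rz": 0}, {"tx": 0, "ty": 0, "tz": 0, "rx": 0, "ry": 0, "rz": 0}, {"tx": 0, "ty": 0, "tz": 0, "rx": 0, "ry": 0, "rz": 0}, {"tx": 0, "ty": 0, "tz": 0, "rx": 0, "ry": 0, "rz": 0}, {"tx": 0, "ty": 0, "tz": 0, "rx": 0, "ry": 0, "rz": 0}, {"tx": 0, "ty": 0, "tz": 0, "rx": 0, "ry": 0, "rz": 0}], fingers=6)

```text
clock: 9.73
eef_pos: [590.7, 111.9, 93.6]
tool_rot: [-1.668, -1.695, -0.806]
ft_force: [0.4, 0.4, 0.3]
gripper_width: 0.696
finger_force: 0.0
```

Request:
carry_out(rows=[{"tx": 0, "ty": 0, "tz": -0.8, "rx": 0, "ry": 0, "rz": 0}, {"tx": 0, "ty": 0, "tz": -2.5, "rx": 0, "ry": 0, "rz": 0}, {"tx": 0, "ty": 0, "tz": -5, "rx": 0, "ry": 0, "rz": 0}, {"tx": 0, "ty": 0, "tz": -8.5, "rx": 0, "ry": 0, "rz": 0}, {"tx": 0, "ty": 0, "tz": -12, "rx": 0, "ry": 0, "rz": 0}, {"tx": 0, "ty": 0, "tz": -15.5, "rx": 0, "ry": 0, "rz": 0}, {"tx": 0, "ty": 0, "tz": -18, "rx": 0, "ry": 0, "rz": 0}, {"tx": 0, "ty": 0, "tz": -20, "rx": 0, "ry": 0, "rz": 0}, {"tx": 0, "ty": 0, "tz": -20, "rx": 0, "ry": 0, "rz": 0}, {"tx": 0, "ty": 0, "tz": -20, "rx": 0, "ry": 0, "rz": 0}])

```text
clock: 10.57
eef_pos: [593.3, -45.8, 218.3]
tool_rot: [-1.671, -1.695, -0.807]
ft_force: [-0.4, 0.8, -0.7]
gripper_width: 0.705
finger_force: 0.0
```

```bash
python3 - <<'E'
from h import *
s=arm.observe();r0=R.from_rotvec(s["tool_rot"]).as_matrix();print(s["clock"],s["q"].round(2),s["ft_force"].round(1),s["eef_pos"].round(1),r0.round(3).tolist())
w,W=shot("wrist");c,C=shot("scene")
cv2.imwrite("pics/w5.png",cv2.resize(np.vstack([w[:,:,::-1],cv2.resize(c[120:230,240:416,::-1],(640,400),interpolation=cv2.INTER_CUBIC)]),(480,600)))
# hood pad path: bay (591.3,94.5), yaw 91
yaw=np.radians(91);ex=np.array([np.cos(yaw),np.sin(yaw),0])
for th in(1.06,.8,.5,.3,.15,.06,.0):
    c_,s_=np.cos(th),np.sin(th);x=90-162*c_+9*s_;z=125+162*s_+9*c_;print(th,(np.array([591.3,94.5,0])+x*ex+[0,0,z]).round(1),round(x,1))
E
```

```text
10.5667 [ 0.61  0.6  -0.33  1.67 -0.68  1.31  0.64] [-0.4  0.8 -0.7] [593.3 -45.8 218.3] [[-0.01, 1.0, -0.01], [0.622, 0.014, 0.783], [0.783, 0.001, -0.622]]
1.06 [591.  113.2 270.7] 18.7
0.8 [591.6  78.1 247.5] -16.4
0.5 [592.1  46.7 210.6] -47.9
0.3 [592.4  32.4 181.5] -62.1
0.15 [592.5  25.7 158.1] -68.8
0.06 [592.5  23.3 143.7] -71.2
0.0 [592.6  22.5 134. ] -72.0
```

View pics/w5.png

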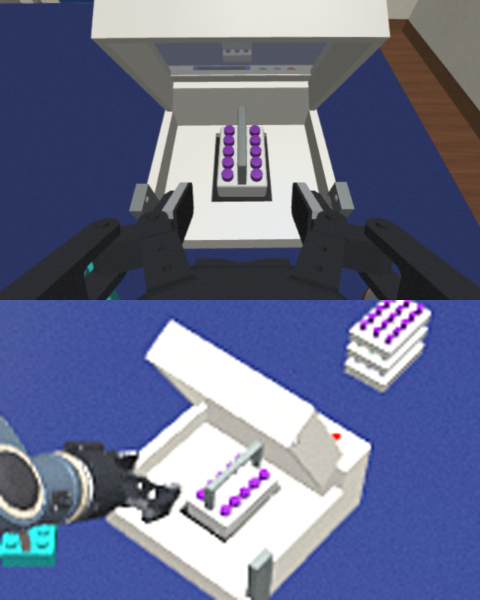

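The wrist view shows the carrier seated in the pocket and released, with the hood still open. I'm at the picture limit (the refused first move cost two views), so from here I'll check numerically. Next: close the fingers, rise, and turn the tool to lean over the back of the hood.

Request:
carry_out(rows=[{"tx": 1.5, "ty": 0, "tz": -1.4, "rx": 0, "ry": 0, "rz": 0}, {"tx": 3.5, "ty": 0, "tz": -3.2, "rx": 0, "ry": -0.1, "rz": 0}, {"tx": 5.5, "ty": 0, "tz": -5.1, "rx": 0, "ry": -0.22, "rz": 0}, {"tx": 7.5, "ty": 0, "tz": -6.9, "rx": 0, "ry": -0.34, "rz": 0}, {"tx": 9.5, "ty": 0, "tz": -8.8, "rx": 0, "ry": -0.46, "rz": 0}, {"tx": 11.5, "ty": 0, "tz": -10.6, "rx": 0, "ry": -0.58, "rz": 0}, {"tx": 13.4, "ty": 0, "tz": -12.4, "rx": 0, "ry": -0.7, "rz": 0}, {"tx": 13.4, "ty": 0, "tz": -12.4, "rx": 0, "ry": -0.82, "rz": 0}, {"tx": 13.4, "ty": 0, "tz": -12.4, "rx": 0, "ry": -0.94, "rz": 0}, {"tx": 13.4, "ty": 0, "tz": -12.4, "rx": 0, "ry": -1.06, "rz": 0}, {"tx": 13.4, "ty": 0, "tz": -12.4, "rx": 0, "ry": -1.18, "rz": 0}, {"tx": 13.4, "ty": 0, "tz": -12.4, "rx": 0, "ry": -1.3, "rz": 0}], fingers=0)

```text
clock: 11.67
eef_pos: [593.1, -56.3, 399.8]
tool_rot: [1.977, 2.017, -0.406]
ft_force: [-0.6, 0.7, -1.0]
gripper_width: 0.0
finger_force: 0.0
```

Request:
carry_out(rows=[{"tx": 0, "ty": 0, "tz": 0, "rx": 0, "ry": 0, "rz": 0}, {"tx": 0, "ty": 0, "tz": 0, "rx": 0, "ry": 0, "rz": 0}, {"tx": 0, "ty": 0, "tz": 0, "rx": 0, "ry": 0, "rz": 0}])

```text
clock: 11.92
eef_pos: [593.1, -58.8, 399.3]
tool_rot: [1.985, 2.018, -0.403]
ft_force: [0.2, -1.1, 1.4]
gripper_width: -0.001
finger_force: 0.0
```

```bash
python3 - <<'E'
from h import *
s=arm.observe();r0=R.from_rotvec(s["tool_rot"]).as_matrix();print(s["clock"],s["q"].round(2),s["eef_pos"].round(1),r0.round(3).tolist(),s["gripper_width"])
for t in([592,190,390],[592,135,284]):
    p,r=pose([0,0,0],91,-.4);print(t,*[np.round(k,3) for k in delta(t,r)])
# seated check: bar top ends, scene picture, at z=108
c,C=shot("scene");print([proj(C,[591+a,95+b,108]).round(1).tolist() for a,b in((1,-52),(-1,52))])
hs=cv2.cvtColor(c,cv2.COLOR_RGB2HSV);m=cv2.inRange(hs,(125,80,60),(155,255,255))[160:220,295:360];n,l,st,ce=cv2.connectedComponentsWithStats(m)
for i in range(1,n):
    if st[i][4]>8:print(st[i][4],onz(C,*(ce[i]+[295,160]),28+41)[:2].round(1))
E
```

```text
11.9167 [-0.    0.26 -0.22  1.51  0.45  1.47 -0.27] [593.1 -58.8 399.3] [[-0.015, 1.0, 0.005], [0.921, 0.016, -0.388], [-0.388, -0.002, -0.922]] -0.001225007421844269
[592, 190, 390] [23.291  0.285 -8.804] [-0.002 -0.001 -0.001]
[592, 135, 284] [22.339  0.216  3.1  ] [-0.002 -0.001 -0.001]
[[315.8, 189.1], [334.7, 171.9]]
74 [610.3  95.6]
11 [569.5  54.7]
```

Request:
carry_out(rows=[{"tx": 1.5, "ty": 0, "tz": -0.6, "rx": 0, "ry": 0, "rz": 0}, {"tx": 4.5, "ty": 0.1, "tz": -1.7, "rx": 0, "ry": 0, "rz": 0}, {"tx": 8, "ty": 0.1, "tz": -3, "rx": 0, "ry": 0, "rz": 0}, {"tx": 11.5, "ty": 0.1, "tz": -4.3, "rx": 0, "ry": 0, "rz": 0}, {"tx": 15, "ty": 0.2, "tz": -5.7, "rx": 0, "ry": 0, "rz": 0}, {"tx": 18.5, "ty": 0.2, "tz": -7, "rx": 0, "ry": 0, "rz": 0}, {"tx": 21.5, "ty": 0.3, "tz": -8.1, "rx": 0, "ry": 0, "rz": 0}, {"tx": 23.3, "ty": 0.3, "tz": -8.8, "rx": 0, "ry": 0, "rz": 0}, {"tx": 23.3, "ty": 0.3, "tz": -8.8, "rx": 0, "ry": 0, "rz": 0}, {"tx": 23.3, "ty": 0.3, "tz": -8.8, "rx": 0, "ry": 0, "rz": 0}])

```text
clock: 12.8
eef_pos: [593.0, 189.5, 390.1]
tool_rot: [1.986, 2.016, -0.403]
ft_force: [0.6, -0.8, 0.6]
gripper_width: 0.002
finger_force: 0.0
```

```bash
python3 - <<'E'
from h import *
s=arm.observe();print(s["clock"],s["q"].round(2),s["eef_pos"].round(1))
p,r=pose([0,0,0],91,-.4);print(*[np.round(k,3) for k in delta([592,135,284],r)])
# find the blue pad in the wrist picture and check it with the expected hood angle
w,W=shot("wrist");hs=cv2.cvtColor(w,cv2.COLOR_RGB2HSV)
m=cv2.inRange(hs,(100,170,140),(115,255,255));n,l,st,ce=cv2.connectedComponentsWithStats(m)
for i in range(1,n):
    if st[i][4]>300:print(st[i],ce[i].round(1))
for th in(1.03,1.06,1.1):
    c,q=np.cos(th),np.sin(th);print(th,[proj(W,[591,94.5+90-162*c+9*q,125+162*q+9*c]).round(1)])
E
```

```text
12.8 [-0.32  0.4  -0.33  1.35  0.45  1.65 -0.64] [593.  189.5 390.1]
[-0.895 -0.172 11.891] [-0.002 -0.    -0.002]
[248  45  83  24 650] [289.   55.3]
[ 275  201   87   32 2695] [317.6 216.3]
1.03 [array([318.3, 217. ])]
1.06 [array([318.3, 215. ])]
1.1 [array([318.3, 212. ])]
```

The pad is seen at (318,216), as predicted for a hood angle of about 1.05. Now approaching it from behind and above.

Request:
carry_out(rows=[{"tx": -0.1, "ty": 0, "tz": 1.5, "rx": 0, "ry": 0, "rz": 0}, {"tx": -0.2, "ty": -0.1, "tz": 4, "rx": 0, "ry": 0, "rz": 0}, {"tx": -0.5, "ty": -0.1, "tz": 7, "rx": 0, "ry": 0, "rz": 0}, {"tx": -0.7, "ty": -0.2, "tz": 10, "rx": 0, "ry": 0, "rz": 0}, {"tx": -0.9, "ty": -0.2, "tz": 11.9, "rx": 0, "ry": 0, "rz": 0}, {"tx": -0.9, "ty": -0.2, "tz": 11.9, "rx": 0, "ry": 0, "rz": 0}, {"tx": -0.9, "ty": -0.2, "tz": 11.9, "rx": 0, "ry": 0, "rz": 0}])

```text
clock: 13.43
eef_pos: [591.6, 132.7, 284.5]
tool_rot: [1.989, 2.012, -0.405]
ft_force: [0.2, 0.4, 1.1]
gripper_width: -0.001
finger_force: 0.0
```

```bash
python3 - <<'E'
from h import *
s=arm.observe();print(s["clock"],s["q"].round(2),s["eef_pos"].round(1),s["ft_force"].round(1))
p,r=pose([0,0,0],91,-.4)
# TCP so that the tip (corner offsets +-9 along tool x) touches the pad centre
for th in(1.05,.9,.75,.6,.45,.3,.2,.12,.06,.0,-.02):
    c,q=np.cos(th),np.sin(th);n=np.array([0,q,c]);P=np.array([591.5,94.5+90-162*c+9*q,125+162*q+9*c])
    ex=r[:,0]; off=max(-(9*k*ex)@n for k in(-1,1)); t=P+off*n
    print(th,t.round(1),np.round(delta(t,r)[0],2))
E
```

```text
13.4333 [-0.25  0.41 -0.31  1.57  0.47  1.42 -0.66] [591.6 132.7 284.5] [0.2 0.4 1.1]
1.05 [591.5 116.4 272.7] [-1.03 -0.03  1.72]
0.9 [591.5  94.2 260.2] [-2.59 -0.06  3.74]
0.75 [591.5  74.2 244.3] [-3.81 -0.08  5.99]
0.6 [591.5  56.9 225.4] [-4.67 -0.1   8.4 ]
0.45 [591.5  42.7 204. ] [-5.14 -0.11 10.93]
0.3 [591.5  32.7 182.3] [-5.22 -0.12 13.31]
0.2 [591.5  27.9 167.8] [-5.09 -0.13 14.84]
0.12 [591.5  25.  155.8] [-4.88 -0.13 16.05]
0.06 [591.5  23.5 146.7] [-4.67 -0.13 16.95]
0.0 [591.5  22.5 137.5] [-4.4  -0.13 17.84]
-0.02 [591.5  22.3 134.4] [-4.3  -0.13 18.13]
```

Request:
carry_out(rows=[{"tx": -1, "ty": 0, "tz": 1.7, "rx": 0, "ry": 0, "rz": 0}, {"tx": -1.8, "ty": 0, "tz": 2.7, "rx": 0, "ry": 0, "rz": 0}, {"tx": -2.6, "ty": -0.1, "tz": 3.7, "rx": 0, "ry": 0, "rz": 0}, {"tx": -3.2, "ty": -0.1, "tz": 4.8, "rx": 0, "ry": 0, "rz": 0}, {"tx": -3.8, "ty": -0.1, "tz": 6, "rx": 0, "ry": 0, "rz": 0}, {"tx": -4.3, "ty": -0.1, "tz": 7.2, "rx": 0, "ry": 0, "rz": 0}, {"tx": -4.7, "ty": -0.1, "tz": 8.4, "rx": 0, "ry": 0, "rz": 0}, {"tx": -4.9, "ty": -0.1, "tz": 9.6, "rx": 0, "ry": 0, "rz": 0}, {"tx": -5.1, "ty": -0.1, "tz": 10.9, "rx": 0, "ry": 0, "rz": 0}, {"tx": -5.2, "ty": -0.1, "tz": 12.1, "rx": 0, "ry": 0, "rz": 0}, {"tx": -5.2, "ty": -0.1, "tz": 13.3, "rx": 0, "ry": 0, "rz": 0}, {"tx": -5.2, "ty": -0.1, "tz": 13.3, "rx": 0, "ry": 0, "rz": 0}])

```text
clock: 14.43
eef_pos: [590.4, 34.2, 179.2]
tool_rot: [1.986, 2.017, -0.409]
ft_force: [-0.6, -0.3, 0.5]
gripper_width: 0.001
finger_force: 0.4
```

```bash
python3 - <<'E'
from h import *
s=arm.observe();print(s["clock"],s["q"].round(2),s["eef_pos"].round(1),s["ft_force"].round(1))
w,W=shot("wrist");hs=cv2.cvtColor(w,cv2.COLOR_RGB2HSV)
m=cv2.inRange(hs,(100,170,140),(115,255,255));n,l,st,ce=cv2.connectedComponentsWithStats(m)
for i in range(1,n):
    if st[i][4]>300:print(st[i],ce[i].round(1))
for th in(1.05,.4,.3,.25):
    c,q=np.cos(th),np.sin(th);print(th,[proj(W,[591+a,94.5+90-162*c+9*q,125+162*q+9*c]).round(1).tolist() for a in(-40,40)])
p,r=pose([0,0,0],91,-.4)
for t in([591.5,27.9,167.8],[591.5,25,155.8],[591.5,23.5,146.7],[591.5,22.5,137.5],[591.5,22.3,133]):print(t,np.round(delta(t,r)[0],2))
E
```

```text
14.4333 [-0.13  0.45 -0.26  1.76  0.54  1.16 -0.63] [590.4  34.2 179.2] [-0.6 -0.3  0.5]
[ 240  235  171   56 5411] [326.3 256.8]
1.05 [[-34.1, 391.2], [676.1, 399.4]]
0.4 [[227.0, 278.7], [415.5, 281.1]]
0.3 [[236.6, 261.9], [406.1, 264.2]]
0.25 [[240.7, 253.6], [402.2, 255.8]]
[591.5, 27.9, 167.8] [-0.18  0.07  1.43]
[591.5, 25, 155.8] [0.03 0.07 2.65]
[591.5, 23.5, 146.7] [0.24 0.07 3.54]
[591.5, 22.5, 137.5] [0.51 0.07 4.43]
[591.5, 22.3, 133] [0.67 0.07 4.85]
```

The hood is following (≈0.28 rad). I'll press on slowly to the catches.

Request:
carry_out(rows=[{"tx": -0.1, "ty": 0, "tz": 0.7, "rx": 0, "ry": 0, "rz": 0}, {"tx": -0.2, "ty": 0, "tz": 1.4, "rx": 0, "ry": 0, "rz": 0}, {"tx": -0.1, "ty": 0, "tz": 2, "rx": 0, "ry": 0, "rz": 0}, {"tx": 0, "ty": 0, "tz": 2.6, "rx": 0, "ry": 0, "rz": 0}, {"tx": 0.1, "ty": 0, "tz": 3.1, "rx": 0, "ry": 0, "rz": 0}, {"tx": 0.2, "ty": 0, "tz": 3.5, "rx": 0, "ry": 0, "rz": 0}, {"tx": 0.3, "ty": 0, "tz": 3.8, "rx": 0, "ry": 0, "rz": 0}, {"tx": 0.4, "ty": 0, "tz": 4.1, "rx": 0, "ry": 0, "rz": 0}, {"tx": 0.4, "ty": 0, "tz": 4.1, "rx": 0, "ry": 0, "rz": 0}])

```text
clock: 15.23
eef_pos: [592.3, 23.8, 144.3]
tool_rot: [1.984, 2.015, -0.402]
ft_force: [-2.1, 2.0, 6.5]
gripper_width: -0.001
finger_force: 3.2
```

Request:
carry_out(rows=[{"tx": 0.05, "ty": 0, "tz": 0.15, "rx": 0, "ry": 0, "rz": 0}, {"tx": 0.1, "ty": 0, "tz": 0.3, "rx": 0, "ry": 0, "rz": 0}, {"tx": 0.1, "ty": 0, "tz": 0.3, "rx": 0, "ry": 0, "rz": 0}])

```text
clock: 15.48
eef_pos: [592.3, 23.5, 140.3]
tool_rot: [1.984, 2.016, -0.402]
ft_force: [-0.5, 0.1, 3.2]
gripper_width: 0.001
finger_force: 1.6
```

Request:
carry_out(rows=[{"tx": 0.05, "ty": 0, "tz": 0.12, "rx": 0, "ry": 0, "rz": 0}, {"tx": 0.08, "ty": 0, "tz": 0.2, "rx": 0, "ry": 0, "rz": 0}, {"tx": 0.08, "ty": 0, "tz": 0.2, "rx": 0, "ry": 0, "rz": 0}])

```text
clock: 15.73
eef_pos: [592.2, 23.2, 137.2]
tool_rot: [1.984, 2.016, -0.402]
ft_force: [1.0, 1.8, 1.1]
gripper_width: -0.001
finger_force: 0.7
```

Request:
carry_out(rows=[{"tx": 0.05, "ty": 0, "tz": 0.12, "rx": 0, "ry": 0, "rz": 0}, {"tx": 0.08, "ty": 0, "tz": 0.2, "rx": 0, "ry": 0, "rz": 0}, {"tx": 0.08, "ty": 0, "tz": 0.2, "rx": 0, "ry": 0, "rz": 0}])

```text
clock: 15.98
eef_pos: [592.2, 23.1, 135.3]
tool_rot: [1.984, 2.016, -0.403]
ft_force: [-0.1, 1.8, 4.7]
gripper_width: 0.003
finger_force: 2.1
```

Request:
carry_out(rows=[{"tx": 0.05, "ty": 0, "tz": 0.12, "rx": 0, "ry": 0, "rz": 0}, {"tx": 0.08, "ty": 0, "tz": 0.2, "rx": 0, "ry": 0, "rz": 0}, {"tx": 0.08, "ty": 0, "tz": 0.2, "rx": 0, "ry": 0, "rz": 0}])

```text
clock: 16.23
eef_pos: [592.3, 23.0, 134.0]
tool_rot: [1.984, 2.015, -0.403]
ft_force: [-0.3, 1.3, 8.8]
gripper_width: 0.001
finger_force: 4.3
```

Request:
carry_out(rows=[{"tx": 0.05, "ty": 0, "tz": 0.12, "rx": 0, "ry": 0, "rz": 0}, {"tx": 0.08, "ty": 0, "tz": 0.2, "rx": 0, "ry": 0, "rz": 0}, {"tx": 0.08, "ty": 0, "tz": 0.2, "rx": 0, "ry": 0, "rz": 0}])

```text
clock: 16.48
eef_pos: [592.4, 23.0, 132.8]
tool_rot: [1.984, 2.014, -0.403]
ft_force: [-2.8, 1.4, 13.4]
gripper_width: 0.002
finger_force: 6.5
```

```bash
python3 - <<'E'
from h import *
s=arm.observe();print(s["clock"],s["eef_pos"].round(1),s["ft_force"].round(1))
w,W=shot("wrist");hs=cv2.cvtColor(w,cv2.COLOR_RGB2HSV)
m=cv2.inRange(hs,(100,170,140),(115,255,255));n,l,st,ce=cv2.connectedComponentsWithStats(m)
for i in range(1,n):
    if st[i][4]>300:print(st[i],ce[i].round(1))
for th in(.15,.05,0):
    c,q=np.cos(th),np.sin(th);print(th,[proj(W,[591+a,94.5+90-(162+b)*c+9*q,125+(162+b)*q+9*c]).round(1).tolist() for a,b in((-40,16),(40,16),(-40,-16),(40,-16))])
E
```

```text
16.4833 [592.4  23.  132.8] [-2.8  1.4 13.4]
[ 235  234  174   44 4779] [321.1 252.3]
0.15 [[224.0, 324.7], [408.7, 326.2], [212.6, 268.0], [420.8, 270.0]]
0.05 [[233.5, 294.2], [400.2, 295.7], [222.6, 245.0], [411.7, 246.9]]
0 [[237.5, 280.1], [396.8, 281.6], [226.8, 234.0], [408.0, 235.9]]
```

Request:
carry_out(rows=[{"tx": 0.05, "ty": 0, "tz": 0.12, "rx": 0, "ry": 0, "rz": 0}, {"tx": 0.08, "ty": 0, "tz": 0.2, "rx": 0, "ry": 0, "rz": 0}, {"tx": 0.08, "ty": 0, "tz": 0.2, "rx": 0, "ry": 0, "rz": 0}])

```text
clock: 16.78
eef_pos: [592.4, 23.0, 131.5]
tool_rot: [1.984, 2.014, -0.403]
ft_force: [-4.4, 2.2, 17.7]
gripper_width: 0.003
finger_force: 8.7
```

Request:
carry_out(rows=[{"tx": 0.05, "ty": 0, "tz": 0.12, "rx": 0, "ry": 0, "rz": 0}, {"tx": 0.08, "ty": 0, "tz": 0.2, "rx": 0, "ry": 0, "rz": 0}, {"tx": 0.08, "ty": 0, "tz": 0.2, "rx": 0, "ry": 0, "rz": 0}])

```text
clock: 17.03
eef_pos: [592.5, 22.9, 130.2]
tool_rot: [1.983, 2.013, -0.403]
ft_force: [-6.4, 2.0, 22.6]
gripper_width: 0.002
finger_force: 10.9
```

Request:
carry_out(rows=[{"tx": 0.05, "ty": 0, "tz": 0.12, "rx": 0, "ry": 0, "rz": 0}, {"tx": 0.08, "ty": 0, "tz": 0.2, "rx": 0, "ry": 0, "rz": 0}, {"tx": 0.08, "ty": 0, "tz": 0.2, "rx": 0, "ry": 0, "rz": 0}])

```text
clock: 17.28
eef_pos: [592.5, 22.9, 129.0]
tool_rot: [1.983, 2.012, -0.404]
ft_force: [-5.8, 3.0, 26.8]
gripper_width: -0.001
finger_force: 13.2
```

```bash
python3 - <<'E'
from h import *
s=arm.observe();print(s["clock"],s["eef_pos"].round(1),s["ft_force"].round(1))
w,W=shot("wrist");hs=cv2.cvtColor(w,cv2.COLOR_RGB2HSV)
m=cv2.inRange(hs,(100,170,140),(115,255,255));n,l,st,ce=cv2.connectedComponentsWithStats(m)
for i in range(1,n):
    if st[i][4]>300:print(st[i],ce[i].round(1))
for th in(.05,.02,0):
    c,q=np.cos(th),np.sin(th);print(th,[proj(W,[591+a,94.5+90-(162+b)*c+9*q,125+(162+b)*q+9*c]).round(1).tolist() for a,b in((-40,16),(40,16),(-40,-16),(40,-16))])
E
```

```text
17.2833 [592.5  22.9 129. ] [-5.8  3.  26.8]
[ 234  234  175   43 4609] [320.5 252.5]
0.05 [[231.6, 301.0], [401.5, 302.2], [220.1, 251.7], [413.4, 253.4]]
0.02 [[234.1, 292.1], [399.3, 293.4], [222.7, 244.7], [411.0, 246.5]]
0 [[235.6, 286.3], [397.9, 287.6], [224.4, 240.2], [409.5, 241.9]]
```

The force is 27 N and the hood looks shut. I'll lift off slowly and see whether it holds.

Request:
carry_out(rows=[{"tx": -0.2, "ty": 0, "tz": -0.5, "rx": 0, "ry": 0, "rz": 0}, {"tx": -0.5, "ty": 0, "tz": -1.2, "rx": 0, "ry": 0, "rz": 0}, {"tx": -1, "ty": 0, "tz": -2.4, "rx": 0, "ry": 0, "rz": 0}, {"tx": -1.6, "ty": 0, "tz": -3.7, "rx": 0, "ry": 0, "rz": 0}, {"tx": -1.6, "ty": 0, "tz": -3.7, "rx": 0, "ry": 0, "rz": 0}, {"tx": -1.6, "ty": 0, "tz": -3.7, "rx": 0, "ry": 0, "rz": 0}])

```text
clock: 17.83
eef_pos: [592.4, 22.5, 165.4]
tool_rot: [1.985, 2.015, -0.401]
ft_force: [0.7, -0.4, -0.0]
gripper_width: 0.001
finger_force: 0.0
```

```bash
python3 - <<'E'
from h import *
s=arm.observe();print(s["clock"],s["eef_pos"].round(1),s["ft_force"].round(1))
for name in("wrist","side"):
    w,W=shot(name);hs=cv2.cvtColor(w,cv2.COLOR_RGB2HSV)
    m=cv2.inRange(hs,(100,170,140),(115,255,255));n,l,st,ce=cv2.connectedComponentsWithStats(m)
    for i in range(1,n):
        if st[i][4]>(300 if name=="wrist" else 20) and (name=="wrist" or 270<ce[i][0]<370):print(name,st[i],ce[i].round(1))
    for th in(.1,.05,0):
        c,q=np.cos(th),np.sin(th);print(th,[proj(W,[591+a,94.5+90-(162+b)*c+9*q,125+(162+b)*q+9*c]).round(1).tolist() for a,b in((-40,16),(40,16),(-40,-16),(40,-16))])
E
```

```text
17.8333 [592.4  22.5 165.4] [ 0.7 -0.4 -0. ]
wrist [ 247  192  150   44 6115] [321.8 213.7]
0.1 [[242.5, 255.0], [392.4, 256.4], [234.7, 204.6], [401.0, 206.5]]
0.05 [[245.8, 244.5], [389.5, 245.9], [238.0, 197.1], [397.9, 198.9]]
0 [[248.8, 234.2], [386.9, 235.6], [241.1, 189.5], [395.2, 191.2]]
side [296  43   6   7  34] [298.2  46.2]
side [316  44   7   7  42] [318.8  46.9]
side [336  45   7   7  39] [338.8  47.6]
side [357  45   7   7  40] [359.6  48. ]
side [307 193  23   5 115] [318. 195.]
0.1 [[330.8, 189.1], [306.5, 188.2], [330.7, 195.9], [306.0, 194.9]]
0.05 [[330.7, 191.0], [306.5, 190.1], [330.6, 197.4], [306.0, 196.5]]
0 [[330.6, 193.0], [306.4, 192.1], [330.5, 199.1], [306.0, 198.1]]
```

The hood stayed at ≈0 rad after release (wrist rows 192–236, side rows 193–198). I'll retreat upward, recheck, and then hand in.

Request:
carry_out(rows=[{"tx": -1, "ty": 0, "tz": -2.4, "rx": 0, "ry": 0, "rz": 0}, {"tx": -2.2, "ty": 0, "tz": -5.3, "rx": 0, "ry": 0, "rz": 0}, {"tx": -3.4, "ty": 0, "tz": -8, "rx": 0, "ry": 0, "rz": 0}, {"tx": -4.6, "ty": 0, "tz": -11, "rx": 0, "ry": 0, "rz": 0}, {"tx": -5.4, "ty": 0, "tz": -13, "rx": 0, "ry": 0, "rz": 0}, {"tx": -5.4, "ty": 0, "tz": -13, "rx": 0, "ry": 0, "rz": 0}, {"tx": -5.4, "ty": 0, "tz": -13, "rx": 0, "ry": 0, "rz": 0}, {"tx": -5.4, "ty": 0, "tz": -13, "rx": 0, "ry": 0, "rz": 0}, {"tx": -5.4, "ty": 0, "tz": -13, "rx": 0, "ry": 0, "rz": 0}, {"tx": -5.4, "ty": 0, "tz": -13, "rx": 0, "ry": 0, "rz": 0}, {"tx": -5.4, "ty": 0, "tz": -13, "rx": 0, "ry": 0, "rz": 0}, {"tx": -5.4, "ty": 0, "tz": -13, "rx": 0, "ry": 0, "rz": 0}])

```text
clock: 18.93
eef_pos: [591.8, 23.6, 304.7]
tool_rot: [1.984, 2.017, -0.404]
ft_force: [0.4, 0.3, 0.2]
gripper_width: -0.0
finger_force: 0.0
```

```bash
python3 - <<'E'
from h import *
ok=False
for name in("wrist","side"):
    w,W=shot(name);hs=cv2.cvtColor(w,cv2.COLOR_RGB2HSV)
    m=cv2.inRange(hs,(100,170,140),(115,255,255));n,l,st,ce=cv2.connectedComponentsWithStats(m)
    for i in range(1,n):
        if st[i][4]>(300 if name=="wrist" else 20) and (name=="wrist" or 270<ce[i][0]<370 and ce[i][1]>100):
            print(name,st[i],ce[i].round(1)); ok|=name=="side" and abs(ce[i][1]-195)<1
    for th in(.05,0):
        c,q=np.cos(th),np.sin(th);print(th,[proj(W,[591,94.5+90-(162+b)*c+9*q,125+(162+b)*q+9*c]).round(1).tolist() for b in(16,-16)])
print(ok,arm.observe()["clock"])
if ok:print(arm.sign_off())
E
```

```text
wrist [ 278   97   91   33 2801] [323. 113.]
0.05 [[320.7, 132.8], [321.1, 97.1]]
0 [[320.7, 129.0], [321.2, 94.7]]
side [307 193  23   5 115] [318. 195.]
0.05 [[318.6, 190.6], [318.3, 197.0]]
0 [[318.5, 192.6], [318.2, 198.6]]
True 19.0333
the job is handed in; nothing more can be done
None
```

The purple carrier is seated in the bay and released, and the hood is pressed shut and held by itself after I let go. I handed the job in at about 19 s, after viewing 12 pictures, two over the limit of 10.

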